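Clear the handlamp off the paint tray, then hold the tray up level

TASK

The handlamp has been left standing in the painter's wooden carrying tray: lift it out by its handle and set it down gently and upright with its whole foot on the round cork mat. Then lift the tray by its handle straight up off its plywood stand, the lidded paint jar still standing in it, to about 10 cm above the stand, and hold it there steady and level for three seconds. Finish while still holding the tray in the air (do not put it down), and leave everything else on the table where it is.

Things in the scene. Friction and masses are not known exactly. Their poses are not given: they have to be found in the camera images.
- lamp: white plastic handlamp, 0.25 to 0.4 kg: a box body 52 (its x) x 64 (its y) x 110 mm high with a pale light panel on its -x face, and a rigid loop handle on top; 164 mm high overall. Origin at the centre of its underside, z up. It starts standing on the tray's floor, at one end of the tray
- lamp_grip (a point): middle of the lamp's handle bar, 157 mm above the lamp's underside. The bar runs along the lamp's y, 66 mm long, 14 mm thick (along x) and 14 mm high; below it 40 mm of free space down to the body, its uprights are 50 mm apart (inside). This point has the lamp's axes
- tray: brown wooden open carrying tray, about 0.42 kg (0.36 to 0.5), 160 (its x) x 270 (its y) mm, side walls 35 mm high and 4 mm thick, floor 4 mm; loose on the stand. A low partition across the middle (along its x, 54 mm high) divides it into two bays and carries the bridge handle. Origin at the centre of its underside, z up
- tray_grip (a point): middle of the tray's handle bar, 98 mm above the tray's underside, over its centre. The bar runs along the tray's x, 120 mm long, 16 mm thick (along y) with flat sides 24 mm high; under it 32 mm of free space down to the partition, between posts that stand 53 mm either side. This point has the tray's axes
- jar: dark blue paint jar with a white lid, diameter 50, height 62 mm, 0.07 to 0.15 kg, standing loose on the tray's floor in the bay that the lamp is not in; to stay there, standing. Origin at the centre of its underside
- stand: fixed plywood stand (a low bench) under the tray, 150 (its x) x 230 (its y) x 35 mm high; origin at the centre of its underside, on the table. Its top is 35 mm above the table
- mat: fixed round cork mat, diameter 160, 5 mm thick, on the table to the left or the right of the stand; origin at the centre of its underside
- basin: bystander: grey brush-washing basin 190 (x) x 132 (y) x 80 mm high, two brushes stand out to 120 mm high; on the other side of the stand from the mat. Origin at the centre of its underside
- mug: bystander: steel travel mug with black lid, diameter 80, height 150 mm, handle at its +y, beyond the stand. Origin under its centre
- cup: bystander: white plastic cup, diameter 80, height 105 mm, empty, light, beyond the stand. Origin under its centre
- bottle: bystander: blue paint bottle, diameter 48, height 120 mm, on the robot's side of the stand. Origin under its centre
- jar2: bystander: amber glass jar with a steel lid, diameter 60, height 70 mm, beyond and to the left. Origin under its centre
- palette: bystander: flat round green palette, diameter 180, 14 mm thick, beyond and to the right. Origin under its centre
- brush: bystander: paint brush 200 mm long lying on the table, on the robot's side of the stand. Origin near its middle, at the table
Not all that is in view belongs to the job. What is shaped like the lamp but red or yellow is not meant.

How it is judged:
By the outcome, as a careful person would: the job done as asked, in the order asked, and still so for the second after the job is handed in, while the arm keeps its last pose, push and grip.
It also fails if it takes over 64 s, if anything falls off the work surface, if the arm or the gripper's body presses on something with over 40 N, if the wrist force passes 120 N, or if a joint passes its speed limit or range.

ROBOT

A 6-joint arm with a two-finger parallel gripper is mounted at the origin on the work surface. World frame = base frame: x ahead of the robot, y to its left, z up, the work surface at z = 0. Lengths are in mm, angles in degrees, forces in N, time in s.
With the tool pointing down it reaches from about 250 to 725 mm from the base axis. Payload 4 kg.
Tool frame: the origin (TCP) lies midway between the tips of the shut fingers; the grasp point (between the pads) lies 19 mm behind it; z points along the fingers, y is the line along which they close (so a half turn about z gives the same grasp; the last joint's range is limited). The gripper opens to 85 mm and grips with 20 to 120 N. Pads are 22 mm wide; open, the fingers measure 114 mm over their backs; the gripper's body (76 mm by 85 mm) begins 54 mm behind the grasp point. The pads swing forward as they close: fully open they stand 13 mm farther back than shut.
Start: joints at [72.995, 13.785, 0.286, 76.501, 0, 90], TCP at [146.229, 478.139, 231.306] pointing down, gripper open.
Joint ranges: [-155.79, 155.79], [-60.16, 107.12], [-62.33, 73.08], [-114, 123.19], [-81.49, 82.49], [-180, 180]. Speed limits (degrees/s): [159.86, 159.86, 180, 180, 180, 180].

INTERFACE

Orientations are given as a 3x3 rotation matrix whose columns are the frame's x, y, z axes.
In Python, from workcell import state, imaging, job, spotter gives the robot as it stands.
- The arm moves only by the tool carry_out, never from a script. Its argument "motion" is a list of rows, each a list of 2 entries, a list of its own where there are three numbers: the shift along the world's x, y, z in mm, then the turn about the world's z in rad. A call has 1 to 12 rows; each row shifts and turns the commanded pose from where the row before left it; what a row does not reach is not made up. A row lasts 1/10 s, in which the tool goes at most 50 mm and 8.59 degrees, less where a joint would pass 70% of its speed; a pose out of reach is approached as far as the arm can. A call with a gripper value outside its range is refused whole. "gripper" is the gripper command: -1 is fully open, 1 is shut, values between are in proportion, set as the call begins (left out, the last holds). The fingers move at their own pace and stop on an object; the grip force is fixed at half the most. Time passes only in rows, so rows that do not move let the fingers close. It gives the time, the measured TCP pose, the force, the opening and the grip force at its end, in the units of the state.
- state(): the state, without advancing time (a new reading comes with each control period).
- imaging.get_image(name): name is "scene" or "side" or "wrist"; returns a dict with "image" (384x512x3 uint8, red, green, blue), "mtx" (3x3 intrinsics, pixels), "rvec" (rotation vector, rad) and "tvec" (3), from world to camera coordinates, as OpenCV has them. Camera axes: x right, y down, z forward; pixel columns grow to the right and rows downward; lengths in mm; the calibration is good to about 2 mm. The wrist camera is an equidistant fisheye: a pixel r from the principal point sees the ray r / f radians off the axis. A picture is of the moment at which its call begins. There is no depth.
- job.sign_off(): hands the job in; it is judged then, once.
Trained networks look in a picture, given as the dict that the camera call returned (one of the last four; its "shot" number tells which), for a name from the list of things; names that differ only in an ending like _2 or _b are one class to them, and where a whole thing is asked for, a point or a joint stands for the part that bears it (a point fixed in the world has none). Each returns a list of dicts, best first, with "conf" (0 to 1); they miss things now and then, are a little off and sometimes report something else, mostly with a low value. They report only what shows in the picture. A call takes as long as a camera call. They do not tell look-alikes from the thing itself.
- spotter.search_frame(picture, thing): "bbox" ([centre column, centre row, width, height] as shares, 0 to 1, of the picture: columns of its width, rows of its height, round what is visible of it).
- spotter.silhouettes(picture, thing): "mask" (384x512 bool, what is visible of it) and "bbox" ([centre column, centre row, width, height] as shares, 0 to 1, of the picture: columns of its width, rows of its height, round what is visible of it).
- spotter.pinpoint(picture, thing): "point" ([column, row] as shares, 0 to 1, of the picture: columns of its width, rows of its height: a listed point, or the origin of a listed thing).
The state is a dict: "time": time; "joint_positions": joint angles; "qvel": joint speeds; "joint_efforts": joint torques, N m; "tool_pos": TCP position; "tcp_rot": TCP orientation; "wrist_force": force on the tool from outside, world axes, zero at the start; "ft_torque": the same for the moment, N m; "gripper_width": finger opening in mm; "grasp_force": force on a finger pad.
Only numpy, scipy, OpenCV 4.12 (cv2) and the standard library are available. Lean on these libraries where they do the work, as an engineer would, in place of code of your own. Each camera call takes 0.05 s, during which the arm holds its last target. There are 200 camera calls.

## Working session

There is one attempt and no reset: what is moved stays moved. The work goes in short steps, Python scripts to look and compute and a tool call to move; the robot and the scene stay as the last step left them, time stands still between calls to the robot, and variables do not carry over. Pictures are saved under pics/ and viewed, at most 10 in all, crops included, and the job is handed in when it is done.

Besides the shell and the picture viewer there is one more tool, called after "Call:" by a JSON object that holds its "op" and its "data". carry_out: Moves the arm, as the interface text tells. Its arguments: {"type":"object","properties":{"motion":{"type":"array"},"gripper":{"type":"number"}},"required":["motion"]}

```bash
mkdir -p pics; cat > h.py <<'E'
import numpy as np, cv2
from workcell import state, imaging, job, spotter
def P(im): 
    R=cv2.Rodrigues(np.array(im["rvec"],float))[0]; return np.array(im["mtx"],float),R,np.array(im["tvec"],float).ravel()
def ray(im,px,fish=False):
    K,R,t=P(im)
    x=(px[0]-K[0,2])/K[0,0]; y=(px[1]-K[1,2])/K[1,1]
    if fish:
        th=np.hypot(x,y); s=np.sin(th)/max(th,1e-9); d=np.array([x*s,y*s,np.cos(th)])
    else: d=np.array([x,y,1.])
    return -R.T@t, R.T@d
def atz(im,px,z,fish=False):
    c,d=ray(im,px,fish); return c+d*(z-c[2])/d[2]
def tri(rs):
    A=np.zeros((3,3));b=np.zeros(3)
    for c,d in rs:
        d=d/np.linalg.norm(d);M=np.eye(3)-np.outer(d,d);A+=M;b+=M@c
    return np.linalg.solve(A,b)
def proj(im,X):
    K,R,t=P(im); p=K@(R@np.array(X,float)+t); return p[:2]/p[2]
def pp(im,th,n=3):
    return [(round(r["conf"],2),np.array(r["point"])*[512,384]) for r in spotter.pinpoint(im,th)[:n]]
def save(im,name): cv2.imwrite("pics/"+name,cv2.cvtColor(im["image"],cv2.COLOR_RGB2BGR))
E
cat > a.py <<'E'
from h import *
np.set_printoptions(precision=1,suppress=True)
ims={n:imaging.get_image(n) for n in("scene","side","wrist")}
cv2.imwrite("pics/a.png",cv2.cvtColor(np.hstack([ims["scene"]["image"],ims["side"]["image"]]),cv2.COLOR_RGB2BGR)[:, :] if 0 else cv2.resize(cv2.cvtColor(np.vstack([ims["scene"]["image"],ims["side"]["image"]]),cv2.COLOR_RGB2BGR),(400,600)))
save(ims["scene"],"scene.png");save(ims["side"],"side.png")
Z={"lamp_grip":196,"lamp":39,"tray_grip":133,"tray":35,"jar":39,"mat":0,"basin":0,"bottle":0,"mug":0,"cup":0}
for th,z in Z.items():
    for n,im in ims.items():
        for c,p in pp(im,th): print(th,n,c,p,atz(im,p,z,n=="wrist")[:2])
for n,im in ims.items(): c,d=ray(im,(256,192)); print(n,c,d,im["mtx"])
E
python3 a.py
```

```text
lamp_grip scene 0.63 [380.9 160.7] [352.5 261.8]
lamp_grip scene 0.57 [215.6 131.2] [ 338.9 -179.4]
lamp_grip side 0.95 [376.3 157.8] [ 260.5 -147.6]
lamp_grip side 0.91 [253.7 150.2] [560.8 -59.3]
lamp_grip side 0.59 [334.9 274.8] [259.  305.8]
lamp_grip wrist 0.97 [106.3 350.6] [233.9 306.2]
lamp scene 0.96 [224.8 234.5] [568.8 -59.2]
lamp scene 0.68 [254.  237.6] [555.2  10.4]
lamp scene 0.64 [375.2 211.8] [336.5 274.5]
lamp side 0.93 [321.9 331.3] [267.1 290.9]
lamp side 0.89 [252.6 200.7] [561.8 -56.4]
lamp side 0.74 [364.7 208.4] [ 264.3 -150. ]
tray_grip scene 0.68 [258.5 204. ] [549.5  16.7]
tray_grip side 0.94 [246.9 185.2] [545.7  16.1]
tray_grip side 0.35 [256.1 151.5] [ 605.2 -177.5]
tray scene 0.76 [254.  237.3] [549.2   8.4]
tray side 0.86 [250.4 218.8] [533.2  21.3]
jar scene 0.92 [287.2 244. ] [550.3  90.9]
jar scene 0.72 [333.5 337.7] [778.8 238. ]
jar scene 0.46 [227.7 233.9] [564.1 -53.7]
jar side 0.82 [234.6 232.8] [542.1  97.4]
jar side 0.77 [133.8 256.1] [714.1 271.5]
jar side 0.64 [255.9 150.3] [ 689.5 -369.9]
mat scene 0.88 [384.7 267.4] [505.1 317. ]
mat side
[... 192 characters left out ...]
222.5 200.4] [ 375.3 -146.8]
bottle wrist 0.67 [ 23.2 334.8] [ 356.2 -145.5]
mug scene 0.93 [175.7 300.8] [766.6 -88.4]
mug scene 0.58 [225.2 200.8] [ 374.4 -138.8]
mug side 0.63 [198.6 189.9] [769.4 -97.5]
mug side 0.21 [327.  209.6] [ 368.  -158.9]
cup scene 0.59 [275.4 329.5] [765.5 127.6]
cup scene 0.47 [176.  298.4] [760.5 -90.9]
cup side 0.8 [154.6 226.9] [776.1 120.8]
scene [1293.6  247.7  643.1] [-0.8 -0.3 -0.5] [[409.2   0.  252.5]
 [  0.  409.2 190.4]
 [  0.    0.    1. ]]
side [206.5 740.9 603.7] [ 0.3 -0.8 -0.5] [[364.3   0.  250. ]
 [  0.  364.3 190.6]
 [  0.    0.    1. ]]
wrist [ 73.3 500.5 373. ] [ 0.3 -0.1 -1. ] [[297.3   0.  252.4]
 [  0.  297.3 194.9]
 [  0.    0.    1. ]]
```

```bash
python3 - <<'E'
import cv2
a=cv2.imread("pics/scene.png")[100:330,110:430];b=cv2.imread("pics/side.png")[100:330,110:430]
import numpy as np
cv2.imwrite("pics/b.png",cv2.resize(np.hstack([a,b]),(800,288)))
cv2.imwrite("pics/c.png",cv2.resize(cv2.imread("pics/scene.png")[120:290,170:330],(560,595),interpolation=2))
cv2.imwrite("pics/d.png",cv2.resize(cv2.imread("pics/side.png")[120:280,180:340],(600,600),interpolation=2))
E
```

```text
(no output)
```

View pics/b.png

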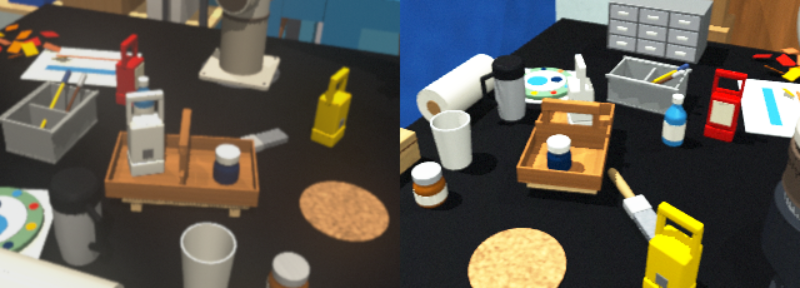

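View pics/c.png

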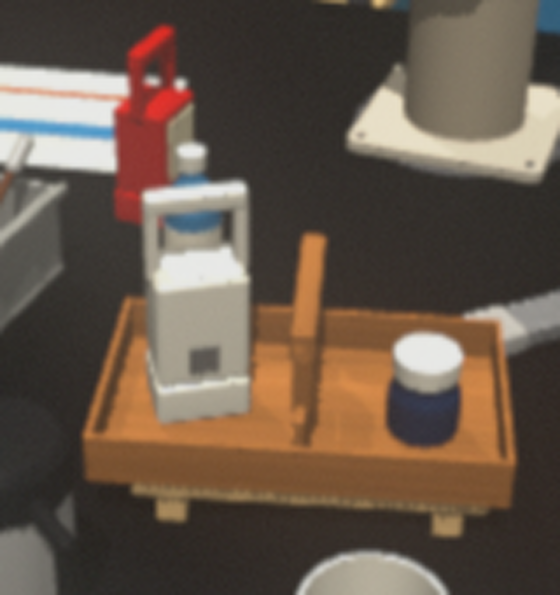

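View pics/d.png

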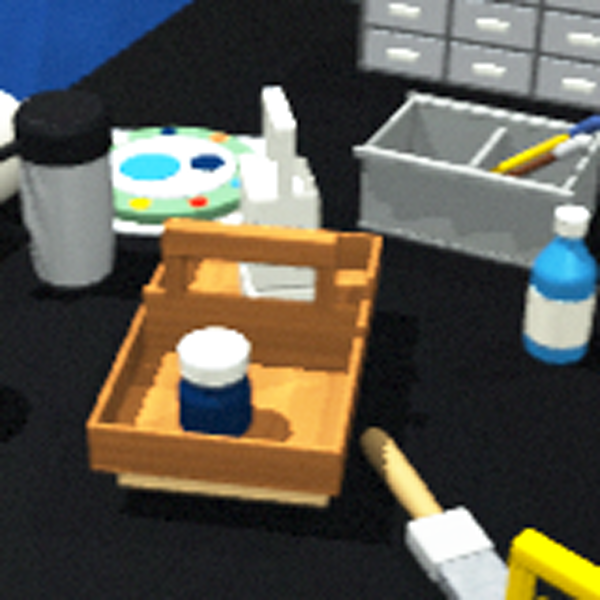

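The lamp meant is the white one standing in the tray, at scene (224,200). The red one (215,150) and the yellow one (375,190) stand on the table and are excluded by colour. The crop confirms this: the lamp's bar runs from (212,175) to (240,174), and the tray handle is at (258,204).

```bash
python3 - <<'E'
from h import *
np.set_printoptions(precision=1,suppress=True)
s=imaging.get_image("scene");d=imaging.get_image("side")
S=lambda u,v:(170+u/3.5,120+v/3.5); D=lambda u,v:(180+u/3.75,120+v/3.75)
def ln(n,im,a,b,z):
    A=atz(im,a,z)[:2];B=atz(im,b,z)[:2];v=B-A;print(n,A,B,"L",np.linalg.norm(v),"ang",np.degrees(np.arctan2(v[1],v[0])))
ln("lampbar front lower (z189)",s,S(158,207),S(238,203),196)
ln("lampbar top",s,S(145,193),S(246,184),203)
ln("lamp base front",s,S(160,417),S(249,410),39)
ln("tray front top",s,S(86,440),S(515,458),70)
ln("tray back top",s,S(127,299),S(503,320),70)
ln("tray near end top side",d,D(92,430),D(340,467),70)
ln("tray handle top side",d,D(165,222),D(340,240),145)
ln("tray handle scene",s,S(313,235),S(305,300),145)
ln("tray right side",d,D(340,467),D(382,237),70)
for t in["mat","jar"]:
  for im in(s,d):
    for m in spotter.silhouettes(im,t)[:1]:
        ys,xs=np.nonzero(m["mask"]); q=np.array([atz(im,p,5 if t=="mat" else 39)[:2] for p in zip(xs,ys)]); print(t,q.mean(0),q.min(0),q.max(0))
print(tri([ray(s,p[1]) if 0 else ray(s,(224.5,176)),ray(d,(253.7,150.2))]))
print(tri([ray(s,(258.5,204)),ray(d,(246.9,185.2))]))
E
```

```text
lampbar front lower (z189) [581.6 -74.8] [558.6 -30. ] L 50.35190614208783 ang 117.26756085912166
lampbar top [579.6 -84.4] [545.4 -29.7] L 64.49900668166411 ang 121.98852631474827
lamp base front [593.  -72.5] [564.4 -18.9] L 60.679944621704195 ang 118.11075359379295
tray front top [666.6 -90. ] [588.1 166.4] L 268.1412196359567 ang 107.02173557711076
tray back top [ 511.7 -132.9] [439.9 127.7] L 270.40633957882795 ang 105.40439206464679
tray near end top side [584.8 168.5] [430.1 137.1] L 157.81648961542328 ang -168.51374973825384
tray handle top side [602.9  31.5] [485.6   4.4] L 120.42985221398013 ang -166.97623686251225
tray handle scene [497.1   1.2] [574.7  21.5] L 80.26771134727387 ang 14.698167812515319
tray right side [430.1 137.1] [ 503.3 -134. ] L 280.73705894804914 ang -74.8993805896071
mat [514. 317.] [426.9 235.5] [592.8 394. ]
mat [501.5 319.6] [424.8 235.8] [582.9 394.3]
jar [498.3  87. ] [431.3  54.7] [559.5 116.5]
jar [556.3  53.2] [514.1 -10.4] [599.2 109.4]
[561.3 -60.9 195.6]
[546.5  15.3 131.6]
```

```bash
python3 -c "
from h import *
s=state();R=np.array(s['tcp_rot']);print(R.round(2),np.degrees(np.arctan2(R[1,1],R[0,1])),s['time'])"
```

```text
[[-0.96  0.29 -0.  ]
 [ 0.29  0.96 -0.  ]
 [ 0.   -0.   -1.  ]] 72.99480359712959 1.95
```

Call:
{"op": "carry_out", "data": {"motion": [[[10, -13, 20], 0], [[20, -26, 20], -0.04], [[21, -27, 10], -0.04], [[21, -27, 0], -0.04], [[21, -27, 0], -0.04], [[21, -27, 0], -0.04], [[21, -27, 0], -0.04], [[21, -27, 0], -0.04], [[21, -27, 0], -0.04], [[21, -27, 0], -0.04], [[21, -27, 0], -0.04], [[21, -27, 0], -0.04]]}}

```text
time: 3.15
tool_pos: [387.0, 167.9, 281.5]
tcp_rot: [[-0.74, 0.673, 0.001], [0.673, 0.74, 0.0], [-0.0, 0.001, -1.0]]
wrist_force: [0.7, 0.9, -0.2]
gripper_width: 85.2
grasp_force: 0.0
```

Call:
{"op": "carry_out", "data": {"motion": [[[21, -27, 0], -0.04], [[21, -27, 0], -0.04], [[21, -27, 0], -0.04], [[21, -27, 0], -0.04], [[21, -27, 0], -0.04], [[21, -27, 0], -0.04], [[20, -27, 0], -0.04], [[10, -14, 0], -0.04], [[8, -10, 0], -0.02], [[2, -2, 0], 0], [[0, 0, 0], 0]]}}

```text
time: 4.25
tool_pos: [552.1, -45.6, 281.2]
tcp_rot: [[-0.475, 0.88, -0.001], [0.88, 0.475, 0.0], [0.001, -0.0, -1.0]]
wrist_force: [0.2, 0.6, -0.0]
gripper_width: 85.3
grasp_force: 0.0
```

```bash
python3 - <<'E'
from h import *
np.set_printoptions(precision=1,suppress=True)
w=imaging.get_image("wrist");save(w,"w1.png")
print(state()["joint_positions"])
for t,z in{"lamp_grip":196,"tray_grip":133,"lamp":39,"jar":39}.items():
    for c,p in pp(w,t): print(t,c,p,atz(w,p,z,True)[:2])
E
```

```text
[-4.7 19.3 15.2 85.9  0.  56.9]
lamp_grip 0.88 [251.  217.8] [558.2 -58.7]
tray_grip 0.63 [279.3 127.6] [549.6  14.8]
lamp 0.86 [254.4 173.4] [561.3 -56.4]
lamp 0.67 [ 57.8 175.2] [ 291.7 -199.6]
jar 0.85 [295.5  66.2] [539.8  93.1]
jar 0.74 [442.7  65.5] [723.4 222.3]
```

View pics/w1.png

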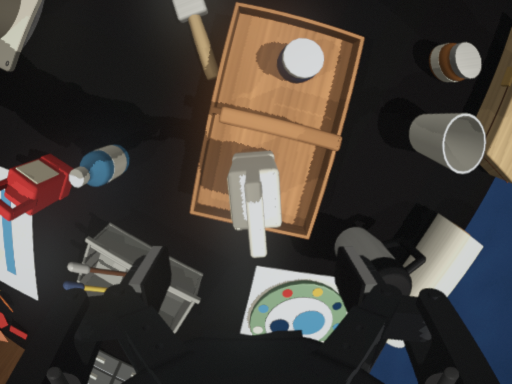

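The wrist view shows the white lamp's bar from (252,185) to (258,252), and the tray handle from (222,114) to (340,143).

```bash
python3 - <<'E'
from h import *
np.set_printoptions(precision=1,suppress=True)
w=imaging.get_image("wrist")
for a,b,z in[((252,183),(258.5,255),203),((222,115),(341,143),145),((237,5),(363,38),70),((363,38),(308,237),70)]:
    A=atz(w,a,z,True)[:2];B=atz(w,b,z,True)[:2];v=B-A;print(A,B,(A+B)/2,np.linalg.norm(v),np.degrees(np.arctan2(v[1],v[0])))
E
```

```text
[543.9 -30.1] [578.6 -82.7] [561.2 -56.4] 63.011780324077975 -56.595194839537506
[495.4   0.7] [607.8  32.9] [551.6  16.8] 116.9576033992194 15.976839742120086
[441.  122.5] [591.7 165.8] [516.4 144.1] 156.8356105146772 16.011246657219758
[591.7 165.8] [661.6 -91.4] [626.7  37.2] 266.5258913113496 -74.79364299303262
```

Call:
{"op": "carry_out", "data": {"motion": [[[4, -6, -10], 0.02], [[4.5, -7, -15], 0.015], [[0, 0, -15], 0], [[0, 0, -15], 0], [[0, 0, -15], 0], [[0, 0, -14], 0], [[0, 0, -12], 0], [[0, 0, -8], 0], [[0, 0, 0], 0]]}}

```text
time: 5.45
tool_pos: [559.9, -58.6, 176.2]
tcp_rot: [[-0.505, 0.863, -0.002], [0.863, 0.505, 0.0], [0.001, -0.002, -1.0]]
wrist_force: [-0.6, -0.0, 0.3]
gripper_width: 85.5
grasp_force: 0.0
```

Call:
{"op": "carry_out", "data": {"motion": [[[0, 0, 0], 0], [[0, 0, 0], 0], [[0, 0, 0], 0], [[0, 0, 0], 0], [[0, 0, 0], 0], [[0, 0, 0], 0], [[0, 0, 0], 0], [[0, 0, 0], 0], [[0, 0, 0], 0], [[0, 0, 0], 0]], "gripper": 1}}

```text
time: 6.45
tool_pos: [561.2, -58.8, 177.8]
tcp_rot: [[-0.505, 0.863, 0.001], [0.863, 0.505, -0.0], [-0.001, 0.001, -1.0]]
wrist_force: [0.2, 0.0, 2.9]
gripper_width: 12.8
grasp_force: 59.4
```

Call:
{"op": "carry_out", "data": {"motion": [[[0, 0, 2], 0], [[0, 0, 4], 0], [[0, 0, 8], 0], [[0, 0, 12], 0], [[0, 0, 15], 0], [[0, 0, 18], 0], [[0, 0, 20], 0], [[0, 0, 20], 0], [[0, 0, 20], 0], [[0, 0, 15], 0], [[0, 0, 6], 0], [[0, 0, 0], 0]]}}

```text
time: 7.65
tool_pos: [561.2, -58.9, 318.7]
tcp_rot: [[-0.505, 0.863, 0.003], [0.863, 0.505, -0.0], [-0.002, 0.002, -1.0]]
wrist_force: [-0.2, -0.8, -3.1]
gripper_width: 12.8
grasp_force: 58.6
```

```bash
python3 - <<'E'
from h import *
import numpy as np
s=imaging.get_image("scene");d=imaging.get_image("side")
a=s["image"][50:340,110:430];b=d["image"][50:340,110:430]
cv2.imwrite("pics/e.png",cv2.cvtColor(cv2.resize(np.hstack([a,b]),(800,362)),cv2.COLOR_RGB2BGR))
for t in("lamp","lamp_grip","mat"):
    print(t,pp(s,t),pp(d,t))
E
```

```text
lamp [(0.83, array([213.9136, 177.408 ])), (0.8, array([372.48  , 210.8928])), (0.67, array([224.8192, 183.3984]))] [(0.88, array([365.6192, 205.2096])), (0.76, array([254.208 , 157.9008])), (0.69, array([323.584 , 329.0112]))]
lamp_grip [(0.73, array([379.4944, 162.7008])), (0.66, array([226.304 , 116.1984])), (0.64, array([212.8896, 131.4048]))] [(0.82, array([256.9216,  97.6896])), (0.62, array([335.0016, 274.5984])), (0.56, array([374.9888, 159.3984]))]
mat [(0.89, array([383.8976, 266.496 ])), (0.28, array([151.296 , 204.4032]))] []
```

View pics/e.png

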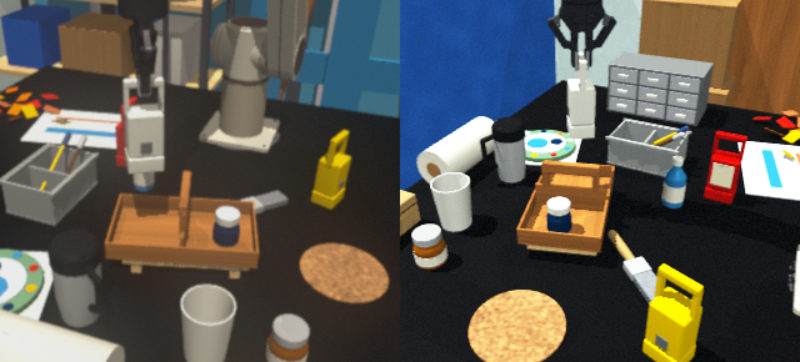

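The lamp hangs upright in the gripper, and the tray and jar look undisturbed. Next I swing it over the mat.

Call:
{"op": "carry_out", "data": {"motion": [[[-1, 8, 0], 0], [[-2, 16, 0], 0], [[-3, 24, 0], 0], [[-4, 30, 0], 0], [[-5, 33, 0], 0], [[-5, 33, 0], 0], [[-5, 33, 0], 0], [[-5, 33, 0], 0], [[-5, 33, 0], 0], [[-5, 33, 0], 0], [[-5, 30, 0], 0], [[-4, 24, 0], 0]]}}

```text
time: 9.25
tool_pos: [510.2, 274.3, 317.3]
tcp_rot: [[-0.507, 0.862, -0.0], [0.862, 0.507, 0.001], [0.001, 0.0, -1.0]]
wrist_force: [0.4, 0.4, -2.8]
gripper_width: 13.4
grasp_force: 58.6
```

Call:
{"op": "carry_out", "data": {"motion": [[[-3, 20, 0], 0], [[-2, 14, -5], 0], [[-1, 8, -15], 0], [[-1, 3, -20], 0], [[0, 0, -24], 0], [[0, 0, -24], 0], [[0, 0, -24], 0], [[0, 0, -20], 0], [[0, 0, -12], 0], [[0, 0, -6], 0], [[0, 0, 0], 0], [[0, 0, 0], 0]]}}

```text
time: 10.45
tool_pos: [505.2, 316.5, 168.3]
tcp_rot: [[-0.505, 0.863, 0.002], [0.863, 0.505, 0.001], [0.0, 0.002, -1.0]]
wrist_force: [0.5, 0.3, -3.6]
gripper_width: 12.7
grasp_force: 58.6
```

```bash
python3 - <<'E'
from h import *
np.set_printoptions(precision=1,suppress=True)
s=imaging.get_image("scene");d=imaging.get_image("side")
a=s["image"][110:310,300:460];b=d["image"][170:370,120:280]
cv2.imwrite("pics/f.png",cv2.cvtColor(cv2.resize(np.hstack([a,b]),(800,500)),cv2.COLOR_RGB2BGR))
print(state()["tool_pos"],state()["wrist_force"])
for im in(s,d):
    for c,p in pp(im,"lamp",4): print(c,p,atz(im,p,23)[:2])
print(proj(s,(505,317,5)),proj(d,(505,317,5)))
E
```

```text
[505.5 316.6 168.7] [-0.2  0.2 -2.9]
0.92 [373.5 210.3] [305.3 270.3]
0.67 [388.1 259.9] [503.9 320.2]
0.64 [215.3 178.7] [ 303.6 -200.2]
0.55 [255.8 203.9] [391.4 -40.2]
0.94 [203.1 303.1] [506.3 312.5]
0.72 [321.4 332. ] [269.3 280. ]
0.68 [366.3 206.7] [ 263.3 -185.9]
0.47 [309.2 177.4] [ 461.4 -283.7]
[385.2 265.8] [203.1 310.9]
```

View pics/f.png

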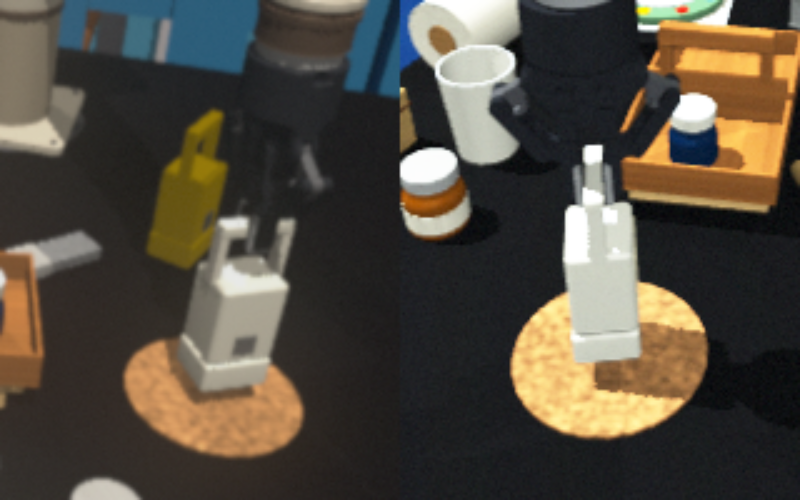

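The lamp is upright and centred over the mat. I lower it to just above, then creep down.

Call:
{"op": "carry_out", "data": {"motion": [[[0, 0, -5], 0], [[0, 0, -6], 0], [[0, 0, -5], 0], [[0, 0, -3], 0], [[0, 0, -1], 0], [[0, 0, 0], 0], [[0, 0, -1], 0], [[0, 0, -1], 0], [[0, 0, 0], 0], [[0, 0, 0], 0]]}}

```text
time: 11.65
tool_pos: [504.7, 316.2, 145.4]
tcp_rot: [[-0.505, 0.863, 0.0], [0.863, 0.505, 0.0], [-0.0, 0.0, -1.0]]
wrist_force: [-0.4, 0.4, -3.9]
gripper_width: 12.5
grasp_force: 58.6
```

Call:
{"op": "carry_out", "data": {"motion": [[[0, 0, -0.5], 0], [[0, 0, -0.5], 0], [[0, 0, -0.5], 0], [[0, 0, 0], 0], [[0, 0, 0], 0]]}}

```text
time: 12.15
tool_pos: [504.7, 316.2, 143.8]
tcp_rot: [[-0.505, 0.863, 0.0], [0.863, 0.505, 0.0], [-0.0, 0.0, -1.0]]
wrist_force: [-0.2, 0.3, -2.8]
gripper_width: 12.8
grasp_force: 58.6
```

Call:
{"op": "carry_out", "data": {"motion": [[[0, 0, -0.5], 0], [[0, 0, -0.5], 0], [[0, 0, -0.3], 0], [[0, 0, 0], 0], [[0, 0, 0], 0]]}}

```text
time: 12.65
tool_pos: [505.1, 316.4, 143.7]
tcp_rot: [[-0.505, 0.863, 0.001], [0.863, 0.505, 0.001], [0.0, 0.002, -1.0]]
wrist_force: [-1.0, -0.1, 5.7]
gripper_width: 12.9
grasp_force: 59.7
```

Contact: the wrist force went from about -3 N to +6 N. I release and go straight up.

Call:
{"op": "carry_out", "data": {"motion": [[[0, 0, 0], 0], [[0, 0, 0], 0], [[0, 0, 0], 0], [[0, 0, 0], 0], [[0, 0, 0], 0], [[0, 0, 0], 0], [[0, 0, 0], 0], [[0, 0, 0], 0]], "gripper": -0.2}}

```text
time: 13.45
tool_pos: [504.8, 316.2, 142.5]
tcp_rot: [[-0.505, 0.863, 0.0], [0.863, 0.505, -0.0], [-0.0, 0.0, -1.0]]
wrist_force: [1.0, -0.3, 0.6]
gripper_width: 51.1
grasp_force: 0.0
```

Call:
{"op": "carry_out", "data": {"motion": [[[0, 0, 3], 0], [[0, 0, 8], 0], [[0, 0, 15], 0], [[0, 0, 25], 0], [[0, 0, 25], 0], [[0, 0, 25], 0], [[0, 0, 20], 0], [[0, 0, 12], 0], [[0, 0, 0], 0]]}}

```text
time: 14.35
tool_pos: [505.8, 316.8, 278.7]
tcp_rot: [[-0.505, 0.863, 0.005], [0.863, 0.505, 0.003], [0.0, 0.006, -1.0]]
wrist_force: [0.3, -0.6, -0.2]
gripper_width: 51.7
grasp_force: 0.0
```

Call:
{"op": "carry_out", "data": {"motion": [[[1, -8, 0], 0.05], [[3, -18, 0], 0.1], [[3, -26, 0], 0.1], [[4, -28, 0], 0.1], [[4, -28, 0], 0.1], [[4, -28, 0], 0.1], [[4, -28, 0], 0.1], [[4, -28, 0], 0.1], [[4, -28, 0], 0.1], [[4, -28, 0], 0.1], [[3, -22, 0], 0.1], [[3, -15, 0], 0.1]]}}

```text
time: 15.55
tool_pos: [545.4, 29.4, 274.8]
tcp_rot: [[-0.994, -0.111, -0.001], [-0.111, 0.994, -0.0], [0.001, -0.0, -1.0]]
wrist_force: [0.1, -0.4, 0.5]
gripper_width: 51.2
grasp_force: 0.0
```

Call:
{"op": "carry_out", "data": {"motion": [[[2, -10, 0], 0.1], [[0, -5, 0], 0.05], [[0, 0, 0], 0], [[0, 0, 0], 0]]}}

```text
time: 15.95
tool_pos: [547.4, 16.2, 275.0]
tcp_rot: [[-0.967, -0.254, -0.001], [-0.254, 0.967, 0.0], [0.001, 0.0, -1.0]]
wrist_force: [-0.4, 0.2, -0.3]
gripper_width: 51.4
grasp_force: 0.0
```

```bash
python3 - <<'E'
from h import *
np.set_printoptions(precision=1,suppress=True)
w=imaging.get_image("wrist");s=imaging.get_image("scene")
st=state();R=np.array(st["tcp_rot"]);print(st["tool_pos"],np.degrees(np.arctan2(R[1,1],R[0,1])),st["joint_positions"])
for t,z in{"tray_grip":133,"jar":39,"tray":35,"lamp":5}.items():
    for n,im in(("w",w),("s",s)):
        for c,p in pp(im,t,4): print(t,n,c,p,atz(im,p,z,n=="w")[:2])
cv2.imwrite("pics/g.png",cv2.cvtColor(cv2.resize(np.hstack([w["image"],s["image"]])[:, :],(800,300)),cv2.COLOR_RGB2BGR))
E
```

```text
[547.6  16.5 275.3] 104.77891587822612 [  1.7  18.6  13.3  84.8   0.  -13.1]
tray_grip w 0.95 [250.9 187. ] [552.1  16.3]
tray_grip s 0.92 [258.5 204.6] [551.9  17.5]
jar w 0.59 [309.5 173. ] [539.5  92.7]
jar s 0.92 [286.3 240.2] [537.2  85.3]
jar s 0.7 [335.9 336.3] [774.3 241.6]
tray w 0.94 [249.9 164.4] [549.6  13.9]
tray w 0.59 [63.3 72.2] [ 478.9 -284.9]
tray w 0.53 [494.4 219.4] [522.2 465.9]
tray s 0.61 [253.7 236.9] [547.9   7.2]
lamp w 0.93 [434.8 185. ] [505.1 316.8]
lamp w 0.64 [442.9  41.7] [277.9 255.5]
lamp s 0.97 [386.9 264.5] [498.9 320.6]
lamp s 0.96 [371.5 210.3] [278.6 265.6]
lamp s 0.65 [215.6 176.4] [ 261.  -218.2]
```

View pics/g.png

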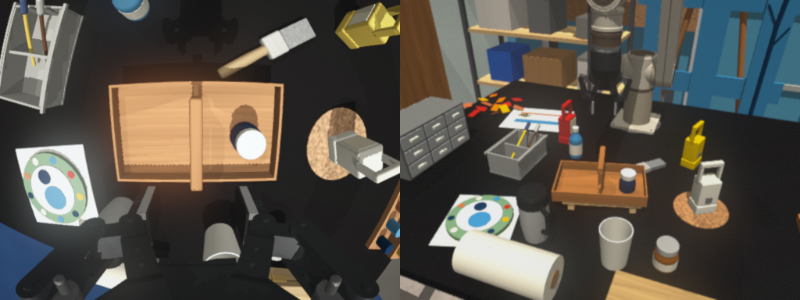

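The lamp stands upright on the mat, and the tray handle (about (250,165) in the wrist view) is aligned with the gripper. I descend and grip.

Call:
{"op": "carry_out", "data": {"motion": [[[1, 0, -10], 0], [[1.5, 0, -22], 0], [[0, 0, -25], 0], [[0, 0, -25], 0], [[0, 0, -25], 0], [[0, 0, -20], 0], [[0, 0, -15], 0], [[0, 0, -12], 0], [[0, 0, -8], 0], [[0, 0, 0], 0], [[0, 0, 0], 0]]}}

```text
time: 17.55
tool_pos: [550.6, 16.2, 113.9]
tcp_rot: [[-0.967, -0.255, 0.001], [-0.255, 0.967, 0.0], [-0.001, -0.0, -1.0]]
wrist_force: [-0.4, 0.2, 1.0]
gripper_width: 51.5
grasp_force: 0.0
```

Call:
{"op": "carry_out", "data": {"motion": [[[0, 0, 0], 0], [[0, 0, 0], 0], [[0, 0, 0], 0], [[0, 0, 0], 0], [[0, 0, 0], 0], [[0, 0, 0], 0], [[0, 0, 0], 0], [[0, 0, 0], 0], [[0, 0, 0], 0], [[0, 0, 0], 0]], "gripper": 1}}

```text
time: 18.55
tool_pos: [550.9, 15.9, 114.5]
tcp_rot: [[-0.967, -0.255, 0.002], [-0.255, 0.967, -0.001], [-0.002, -0.001, -1.0]]
wrist_force: [-0.2, -2.2, 5.9]
gripper_width: 15.2
grasp_force: 59.9
```

Gripped at 15.2 mm. I lift gently, a first bit before the rest.

Call:
{"op": "carry_out", "data": {"motion": [[[0, 0, 1], 0], [[0, 0, 2], 0], [[0, 0, 3], 0], [[0, 0, 4], 0], [[0, 0, 4], 0], [[0, 0, 3], 0], [[0, 0, 2], 0], [[0, 0, 1], 0], [[0, 0, 0], 0], [[0, 0, 0], 0]]}}

```text
time: 19.55
tool_pos: [550.1, 16.1, 133.4]
tcp_rot: [[-0.967, -0.255, -0.0], [-0.255, 0.967, 0.0], [0.0, 0.0, -1.0]]
wrist_force: [0.3, 0.0, -5.2]
gripper_width: 15.0
grasp_force: 58.4
```

```bash
python3 - <<'E'
from h import *
s=imaging.get_image("scene");d=imaging.get_image("side")
a=s["image"][120:270,170:320];b=d["image"][140:290,170:320]
cv2.imwrite("pics/i.png",cv2.cvtColor(cv2.resize(np.hstack([a,b]),(800,400)),cv2.COLOR_RGB2BGR))
t=state();print(t["wrist_force"],t["ft_torque"],t["tool_pos"])
E
```

```text
[ 0.10312149 -0.00910163 -5.68578627] [-0.15129089  0.01658001 -0.00583796] [550.09644061  16.1383827  133.33515505]
```

View pics/i.png

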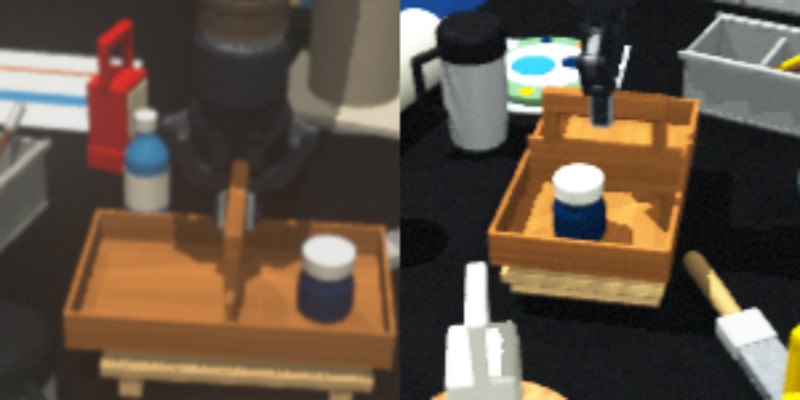

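The tray has risen level off the stand, with the jar standing in it. I raise it by the remaining 80 mm.

Call:
{"op": "carry_out", "data": {"motion": [[[0, 0, 2], 0], [[0, 0, 5], 0], [[0, 0, 8], 0], [[0, 0, 10], 0], [[0, 0, 11], 0], [[0, 0, 11], 0], [[0, 0, 11], 0], [[0, 0, 9], 0], [[0, 0, 7], 0], [[0, 0, 4], 0], [[0, 0, 2], 0], [[0, 0, 0], 0]]}}

```text
time: 20.85
tool_pos: [550.2, 16.1, 213.5]
tcp_rot: [[-0.967, -0.255, -0.0], [-0.255, 0.967, -0.0], [0.0, 0.0, -1.0]]
wrist_force: [-0.7, -0.5, -4.9]
gripper_width: 14.8
grasp_force: 58.5
```

Call:
{"op": "carry_out", "data": {"motion": [[[0, 0, 0], 0], [[0, 0, 0], 0], [[0, 0, 0], 0], [[0, 0, 0], 0], [[0, 0, 0], 0], [[0, 0, 0], 0], [[0, 0, 0], 0], [[0, 0, 0], 0], [[0, 0, 0], 0], [[0, 0, 0], 0], [[0, 0, 0], 0], [[0, 0, 0], 0]]}}

```text
time: 22.05
tool_pos: [550.2, 16.2, 213.5]
tcp_rot: [[-0.967, -0.255, 0.0], [-0.255, 0.967, -0.0], [-0.0, -0.0, -1.0]]
wrist_force: [0.3, 0.1, -4.8]
gripper_width: 15.3
grasp_force: 58.5
```

Call:
{"op": "carry_out", "data": {"motion": [[[0, 0, 0], 0], [[0, 0, 0], 0], [[0, 0, 0], 0], [[0, 0, 0], 0], [[0, 0, 0], 0], [[0, 0, 0], 0], [[0, 0, 0], 0], [[0, 0, 0], 0], [[0, 0, 0], 0], [[0, 0, 0], 0], [[0, 0, 0], 0], [[0, 0, 0], 0]]}}

```text
time: 23.25
tool_pos: [550.2, 16.1, 213.5]
tcp_rot: [[-0.967, -0.255, -0.0], [-0.255, 0.967, 0.0], [0.0, 0.0, -1.0]]
wrist_force: [-0.1, 0.5, -4.6]
gripper_width: 15.1
grasp_force: 58.5
```

Call:
{"op": "carry_out", "data": {"motion": [[[0, 0, 0], 0], [[0, 0, 0], 0], [[0, 0, 0], 0], [[0, 0, 0], 0], [[0, 0, 0], 0], [[0, 0, 0], 0], [[0, 0, 0], 0], [[0, 0, 0], 0], [[0, 0, 0], 0], [[0, 0, 0], 0], [[0, 0, 0], 0], [[0, 0, 0], 0]]}}

```text
time: 24.45
tool_pos: [550.2, 16.1, 213.5]
tcp_rot: [[-0.967, -0.255, -0.0], [-0.255, 0.967, 0.0], [0.0, 0.0, -1.0]]
wrist_force: [-0.7, 0.2, -4.6]
gripper_width: 15.3
grasp_force: 58.5
```

```bash
python3 - <<'E'
from h import *
s=imaging.get_image("scene");d=imaging.get_image("side")
a=s["image"][90:290,160:420];b=d["image"][90:340,140:340]
cv2.imwrite("pics/j.png",cv2.cvtColor(np.hstack([cv2.resize(a,(440,338)),cv2.resize(b,(271,338))]),cv2.COLOR_RGB2BGR))
t=state();print(t["time"],t["wrist_force"],t["tool_pos"],t["gripper_width"])
E
```

```text
24.55 [-0.64722091  0.24503934 -5.23763439] [550.23009512  16.12993104 213.49931819] 15.15679265225663
```

View pics/j.png

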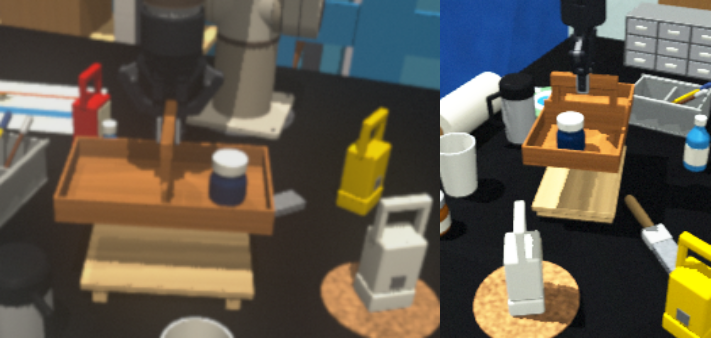

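The tray is held level about 10 cm above the stand, the jar is standing in it, and the lamp is upright with its whole foot on the mat. It has been held for over three seconds, so I hand it in.

```bash
python3 -c "
from workcell import job
print(job.sign_off())"
```

```text
the job is handed in; nothing more can be done
None
```

The job is handed in: the white handlamp stands upright on the cork mat, and the arm is still holding the tray level about 10 cm above its stand, with the jar standing in it, after more than three seconds there.

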